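Seat the pitch comb leaf in the spindle thread

ROBOT

A 7-joint arm with a two-finger parallel gripper is mounted at the origin on the work surface. World frame = base frame: x ahead of the robot, y to its left, z up, the work surface at z = 0. Lengths are in m, angles in degrees, forces in N, time in s.
With the tool pointing down it reaches from about 0.425 to 0.875 m from the base axis. Payload 4.7 kg.
Tool frame: the origin (TCP) lies between the finger pads; the fingertips stand 11 mm ahead of it and the grasp point (between the pads) lies 8 mm behind it (env.tcp_to_tips is the distance from the TCP to the fingertips, in m); z points along the fingers, y is the line along which they close (so a half turn about z gives the same grasp; the last joint's range is limited). The gripper opens to 87 mm and grips with 3 to 60 N. Pads are 19 mm wide; open, the fingers measure 117 mm over their backs; the gripper's body (75 mm by 190 mm) begins 51 mm behind the grasp point.
Start: joints at [-69.838, 18.392, -4.016, 83.108, 1.295, 78.541, -3.26], TCP at [0.215, 0.613, 0.195] pointing down, gripper open.
Joint ranges: [-163.93, 163.93], [-17.29, 119.83], [-79.2, 71.16], [3.27, 140.29], [-89.18, 269.18], [5.43, 117.66], [-154.24, 154.24]. Speed limits (degrees/s): [147.25, 147.25, 180, 180, 180, 180, 180].

INTERFACE

Orientations are given as [roll, pitch, yaw] about the fixed x, y, z axes, in that order (R = Rz(yaw) Ry(pitch) Rx(roll)).
In Python, from cell import env, viewer gives the robot as it stands.
- The arm moves only by the tool step_arm, never from a script. Its arguments are lists of equal length, an entry for each row: "delta_pos": the shift along the tool's x, y, z in units of 0.2 m (1.0 is 0.2 m), a list of three; "rot": the turn, a rotation vector about the tool's x, y, z in units of 1.5 rad (1.0 is 1.5 rad), a list of three; "gripper": the gripper command: -1 is shut, 1 is fully open, values between are in proportion. A call has 1 to 20 rows; each row is the pose to reach, as a shift and turn from the pose commanded when the call began, along the tool's axes at that moment; what a row does not reach only later rows make up. A row lasts 1/8 s, in which the tool goes at most 62.5 mm and 10.7 degrees, less where a joint would pass 70% of its speed; a pose out of reach is approached as far as the arm can. A call with a number of a shift or a turn outside -1 to 1 is refused whole. A call with a gripper value outside its range is refused whole. The fingers move at their own pace and stop on an object; "squeeze" is the grip in N (left out, the last holds). Time passes only in rows, so rows that repeat a pose let the fingers close. It gives the time, the measured TCP pose, the force, the opening and the grip force at its end, in the units of the state.
- env.get_obs(): the state, without advancing time (a new reading comes with each control period).
- viewer.read_camera(name): name is "scene" or "top"; returns a dict with "img" (420x560x3 uint8, red, green, blue), "fx", "fy", "cx", "cy" (pixels), "pose" (4x4, takes a point from camera to world coordinates). Camera axes: x right, y down, z forward; pixel columns grow to the right and rows downward; lengths in m; the calibration is good to about 2 mm. A picture is of the moment at which its call begins. There is no depth.
- env.sign_off(): hands the job in; it is judged then, once.
The state is a dict: "time_s": time; "qpos": joint angles; "joint_velocities": joint speeds; "effort": joint torques, N m; "tool_pos": TCP position; "tool_rot": TCP orientation; "force": force on the tool from outside, world axes, zero at the start; "wrist_torque": the same for the moment, N m; "grip_width": finger opening in m; "grasp_force": force on a finger pad.
Only numpy, scipy, OpenCV 4.12 (cv2) and the standard library are available. Lean on these libraries where they do the work, as an engineer would, in place of code of your own. Each camera call takes 0.05 s, during which the arm holds its last target. There are 200 camera calls.

TASK

Take the blue-handled comb leaf from the yellow trays, lay it flat on the stand's rest plate, teeth towards the spindle, and feel along the thread until its teeth drop fully home near the middle of the spindle. Check that it sits flat by keeping it gently pressed against the thread for about a second, then let go and leave it seated and square. Never force it (20 N at most), and leave the orange-handled leaf, the cup and the clip alone.

Things in the scene. Friction and masses are not known exactly. Their poses are not given: they have to be found in the camera images.
- clip: A small silver steel clip 50 x 24 x 25 mm lying on the table; origin under its centre. To be left alone.
- cup: A clay-coloured ceramic cup, 72 mm wide at the rim, 75 mm high, standing on the table; origin under its centre. To be left alone.
- leaf: Matching comb leaf, 100 g: steel plate 80 x 60 x 6 mm, blue upright handle. Origin on the underside below the handle; +x to the teeth, y along the toothed edge, z up. Plate x = -14 to +66 mm; five straight teeth, 6 mm long (x = 66 to 72), 4.8 mm wide, at y = -24, -12, 0, 12, 24. Handle 14 (x) x 36 (y) mm, 6 to 56 mm above the underside. Starts flat in the upper tray.
- stand: Fixed spindle stand. Origin on the table below the middle of the spindle; y along the spindle, z up. A rest plate lies on its -x side; the leaf goes flat on it, its +x along the stand's +x. Leaf_tip at local x = -18 mm: tips on the ridge crests; at x = -12, z = 32 mm: fully home (plate edge against the crests). End blocks 50 mm (x), inner faces at y = -72 and 72, 58 mm high.
- trays: Two shallow yellow trays stacked, fixed to the table, 160 (x) x 260 (y) mm, together 32 mm high; the upper one's floor is 20 mm above the table, so that its rim stands 12 mm above that floor. Origin under the centre.
- leaf_grip (a point): The grip point of the blue handle: centre of the handle in x and y, 34 mm above the leaf's underside (28 mm above the plate's upper face); axes as leaf. Pinch it across its 14 mm, along x.
- leaf_tip (a point): The middle of the line of tooth tips of the blue leaf: 72 mm ahead (+x) of the handle's centre, half-way up the 6 mm plate (3 mm above its underside).
- thread_mid (a point): Middle of the spindle axis, 32 mm above the table, axes as the stand. Steel thread, outer diameter 36, root 22, pitch 12 mm, ridges 4.6 mm wide at the crest, 5.5 at the root, over 120 mm. Where the ridges lie along y differs each time by several mm and is not measured. Teeth enter within about 1.3 mm of a gap's centre; any gap will do with leaf_tip within 25 mm of this point along y.
- wrongleaf_grip (a point): The grip point of the orange handle of a second leaf of the same form and size, but with four teeth at 17 mm pitch that do not fit the thread. It lies beside the blue one in the tray, their handles about 110 mm apart, in either order. To be left alone.
- rest: The aluminium rest plate, fixed on the stand's -x side, axes as the stand: 85 (x) x 128 (y) mm, 17 mm thick; origin at the centre of its underside, 12 mm above the table and 62.5 mm from the spindle axis. Its top lies 29 mm above the table and ends 2 mm short of the thread's crests.
Not all that is in view belongs to the job. What is shaped like the leaf but green is not meant. Leave any green look-alike of the stand alone.

How it is judged:
By the outcome, as a careful person would: the job done as asked, in the order asked, and still so for the second after the job is handed in, with the robot touching nothing.
It also fails if it takes over 64 s, if anything falls off the work surface, if the arm or the gripper's body presses on something with over 40 N, if the wrist force passes 120 N, or if a joint passes its speed limit or range.

## Working session

There is one attempt and no reset: what is moved stays moved. The work goes in short steps, Python scripts to look and compute and a tool call to move; the robot and the scene stay as the last step left them, time stands still between calls to the robot, and variables do not carry over. Pictures are saved under pics/ and viewed, at most 10 in all, crops included, and the job is handed in when it is done.

Besides the shell and the picture viewer there is one more tool, called after "Call:" as name(argument=value, ...) on one line, values as JSON. step_arm: Moves the arm, as the interface text tells. Shifts and turns lie within -1 to 1; 1 stands for 0.2 m of shift or 1.5 rad of turn. Its arguments: {"type":"object","properties":{"delta_pos":{"type":"array"},"rot":{"type":"array"},"gripper":{"type":"array"},"squeeze":{"type":"number"}},"required":["delta_pos","rot","gripper"]}

```bash
mkdir -p pics; ls; cat > h.py <<'E'
import numpy as np, cv2
from cell import env, viewer
from scipy.spatial.transform import Rotation as R
def cam(n):
    c=viewer.read_camera(n); return c
def ray(c,u,v):
    d=np.array([(u-c['cx'])/c['fx'],(v-c['cy'])/c['fy'],1.]);P=np.array(c['pose']);return P[:3,3],P[:3,:3]@d
def onz(c,u,v,z):
    o,d=ray(c,u,v);return o+d*(z-o[2])/d[2]
E
python3 - <<'E'
from h import *
o=env.get_obs();print(o)
for n in ['top','scene']:
    c=cam(n);cv2.imwrite(f'pics/{n}0.png',c['img'][:,:,::-1]);print(n,c['fx'],c['cx'],c['cy'],np.round(c['pose'],3).tolist())
a=cv2.imread('pics/top0.png');b=cv2.imread('pics/scene0.png')
E
```

```text
pics
{'time_s': 0.0, 'qpos': array([-69.83825729,  18.43896731,  -4.01564137,  83.1752321 ,
         1.29561287,  78.54215753,  -3.25861541]), 'joint_velocities': array([-0.01944373, -0.05184892,  0.10120371,  0.11033352,  0.00283315,
       -0.06519569,  0.10554131]), 'effort': array([ 6.47969409e-04, -4.91300547e+01, -4.03643483e-01, -3.12522876e+01,
       -6.38059666e-02,  4.38025407e-02,  1.81812579e-04]), 'tool_pos': array([0.21525995, 0.61266454, 0.19365976]), 'tool_rot': array([-1.79888924e+02,  6.42180696e-03,  1.60649632e+02]), 'force': array([-0.07028918,  0.57828624,  0.04581829]), 'wrist_torque': array([ 0.00720693,  0.01712544, -0.0197698 ]), 'grasp_force': 0.0, 'grip_width': 0.08712755040985476}
top 411.565453549617 275.52288992129206 210.72934127880612 [[0.073, -0.975, 0.208, 0.4], [-0.997, -0.072, 0.012, 0.042], [0.003, -0.208, -0.978, 1.017], [0.0, 0.0, 0.0, 1.0]]
scene 411.8901595330654 282.17388093618973 212.85018387626187 [[0.215, 0.566, -0.796, 1.416], [0.977, -0.127, 0.173, -0.137], [-0.003, -0.815, -0.58, 0.685], [0.0, 0.0, 0.0, 1.0]]
```

View pics/top0.png

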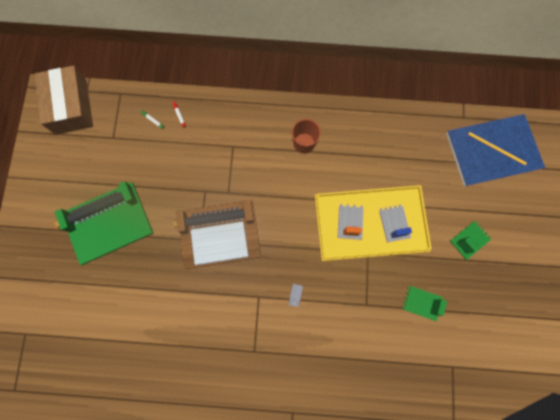

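View pics/scene0.png

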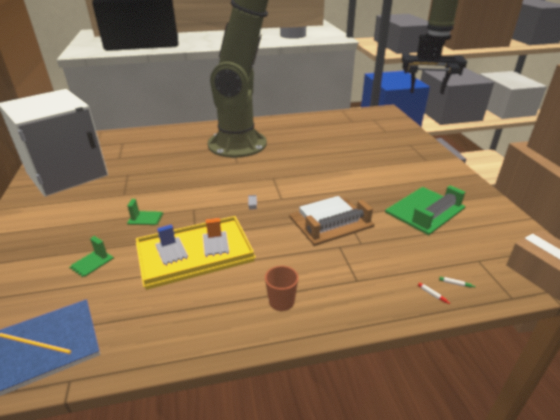

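The top view shows these candidates:
- Leaf: the blue handle is at (401,232) with its plate at (395,218) in the yellow tray. The orange-handled leaf is at (352,230), and green look-alikes are at (470,240) and (425,302). The blue one in the tray is meant.
- Stand: the one with the aluminium plate and brown blocks, at (218,235), is meant. The green one at (104,222) is a decoy.

Next I'll measure both and confirm in one crop.

```bash
cat > m.py <<'E'
from h import *
c=cam('top');s=cam('scene')
def big(m):
    n,l,st,ce=cv2.connectedComponentsWithStats(m.astype(np.uint8)); k=1+np.argmax(st[1:,4]);return l==k,ce[k],st[k]
def hsv(c):return cv2.cvtColor(c['img'],cv2.COLOR_RGB2HSV).astype(int)
def box(mask,off):
    m=np.ascontiguousarray(mask.astype(np.uint8));cs,_=cv2.findContours(m,0,1);return max(cs,key=cv2.contourArea)
def roi(m,x0,x1,y0,y1):
    z=np.zeros_like(m);z[y0:y1,x0:x1]=m[y0:y1,x0:x1];return z
def quad(c,mask,z):
    # rectify pixels onto the plane z (0.5 mm grid via points), then minAreaRect
    k=box(mask,0)[:,0,:];P=np.array([onz(c,u,v,z)[:2] for u,v in k])
    r=cv2.minAreaRect((P*1000).astype(np.float32));return r
if __name__=='__main__':
    for n,cc,rb,rp,rr in [('top',c,(375,420,222,245),(375,415,200,245),(180,260,200,275)),('scene',s,(150,185,215,250),(150,195,230,268),(295,360,190,235))]:
        H=hsv(cc);blue=(H[...,0]>105)&(H[...,0]<130)&(H[...,1]>120)
        b,ce,st=big(roi(blue,*rb));print(n,'blue',ce,st)
        grey=(H[...,1]<70)&(H[...,2]>90)
        g,cg,sg=big(roi(grey,*rp));print(' plate',cg,sg,quad(cc,g,.026))
        g2,cg,sg=big(roi((H[...,1]<70)&(H[...,2]>130),*rr));print(' rest',cg,sg,quad(cc,g2,.029))
        print(' blue pts z.076,.051',onz(cc,*ce,.076),onz(cc,*ce,.051))
    A=cv2.resize(c['img'][185:275,170:270],(400,360),interpolation=cv2.INTER_CUBIC);B=cv2.resize(c['img'][185:275,330:430],(400,360),interpolation=cv2.INTER_CUBIC)
    cv2.imwrite('pics/crop1.png',np.hstack([A,B])[:,:,::-1])
E
python3 m.py
```

```text
top blue [402.21794872 231.61538462] [395 228  16   8  78]
 plate [393.82680723 222.07228916] [380 206  32  36 664] ((602.6976318359375, -241.25650024414062), (81.99414825439453, 64.22510528564453), 15.479987144470215)
 rest [218.76372549 242.58431373] [ 190  220   59   45 2040] ((523.1140747070312, 185.61441040039062), (92.77381134033203, 132.128662109375), 13.117283821105957)
 blue pts z.076,.051 [ 0.57262536 -0.24234466  0.076     ] [ 0.57720604 -0.24990178  0.051     ]
scene blue [164.63157895 228.39473684] [159 226  12   6  38]
 plate [171.12224449 250.63927856] [156 238  31  26 499] ((603.6336059570312, -240.0548095703125), (88.18194580078125, 56.9600715637207), 14.982370376586914)
 rest [325.20570012 208.00619579] [299 196  55  27 807] ((520.7742309570312, 180.81097412109375), (90.99137115478516, 140.5387420654297), 16.035560607910156)
 blue pts z.076,.051 [ 0.58150345 -0.24670342  0.076     ] [ 0.54721445 -0.25121463  0.051     ]
```

View pics/crop1.png

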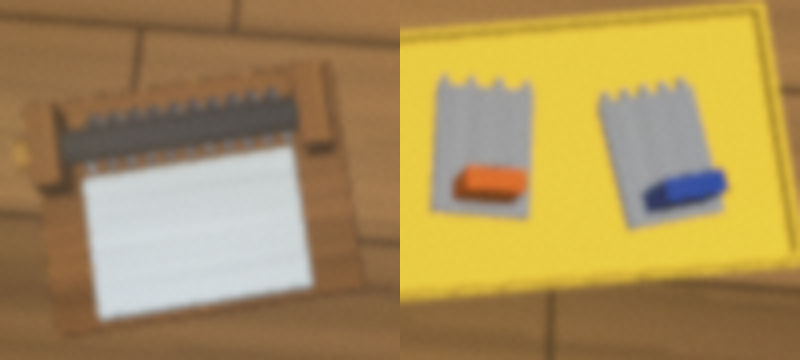

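The crop confirms it: the blue leaf at right has five fine teeth, and the orange one has four coarse teeth. The stand on the left has the aluminium rest plate and brown blocks. Next I'll refine the stand's pose by line fits.

```bash
cat > l.py <<'E'
from m import *
def edges(cc,mask,z,th0):
    """fit the 4 sides of the blob on plane z; returns angle deg and offset (mm) of each in axes turned by th0"""
    k=cv2.findContours(np.ascontiguousarray(mask.astype(np.uint8)),0,cv2.CHAIN_APPROX_NONE)[0];k=max(k,key=cv2.contourArea)[:,0,:]
    P=np.array([onz(cc,u,v,z)[:2] for u,v in k])*1000
    t=np.radians(th0);Q=P@np.array([[np.cos(t),-np.sin(t)],[np.sin(t),np.cos(t)]])
    lo,hi=Q.min(0),Q.max(0);out={}
    for a,nm in ((0,'x'),(1,'y')):
        b=1-a;mid=(Q[:,b]>lo[b]+.15*(hi-lo)[b])&(Q[:,b]<hi[b]-.15*(hi-lo)[b])
        for sgn,val in (('-',lo[a]),('+',hi[a])):
            q=Q[mid&(abs(Q[:,a]-val)<9)]
            if len(q)<5: continue
            vx,vy,x0,y0=cv2.fitLine(q.astype(np.float32),cv2.DIST_HUBER,0,.01,.01).ravel()
            ang=np.degrees(np.arctan2(vy,vx)); ang=(ang-(90 if a==0 else 0)+90)%180-90
            out[sgn+nm]=(round(th0+ang,2),round(float((x0,y0)[a]),1),round(float((x0,y0)[b]),1))
    return out
if __name__=='__main__':
    for n,cc,rp,rr in [('top',c,(375,415,200,245),(180,260,200,275)),('scene',s,(150,195,230,268),(295,360,190,235))]:
        H=hsv(cc)
        g,_,_=big(roi((H[...,1]<70)&(H[...,2]>130),*rr));print(n,'rest',edges(cc,g,.029,13))
        g,_,_=big(roi((H[...,1]<70)&(H[...,2]>90),*rp));print(n,'leaf',edges(cc,g,.026,15))
    H=hsv(c);S=H[200:275,175:262]
    br=roi((H[...,2]<110)&(H[...,1]<90),175,262,195,240);g,ce,st=big(br);print('spindle dark',ce,st,quad(c,g,.045))
    import numpy as np
    o=env.get_obs();print(o['tool_pos'],o['tool_rot'])
E
python3 l.py
```

```text
top rest {'-x': (np.float32(12.91), 506.2, 62.7), '+x': (np.float32(13.05), 594.4, 62.7), '-y': (np.float32(13.12), -1.5, 551.5), '+y': (np.float32(12.34), 127.9, 556.8)}
top leaf {'-x': (np.float32(23.48), 483.0, -389.8), '+x': (np.float32(16.56), 557.7, -390.0), '-y': (np.float32(18.66), -414.8, 521.2), '+y': (np.float32(14.91), -358.3, 524.7)}
scene rest {'-x': (np.float32(13.06), 506.7, 58.2), '+x': (np.float32(15.68), 588.8, 36.0), '-y': (np.float32(9.83), -10.0, 538.8), '+y': (np.float32(14.18), 127.5, 549.0)}
scene leaf {'+x': (np.float32(14.49), 561.7, -388.2), '-y': (np.float32(14.38), -415.4, 515.3), '+y': (np.float32(16.33), -360.5, 512.4)}
spindle dark [214.29010239 216.79692833] [185 208  59  18 586] ((581.6095581054688, 200.66879272460938), (26.805410385131836, 141.90431213378906), 13.46705150604248)
[0.21537105 0.61308169 0.19442776] [-1.79968379e+02  4.11546934e-03  1.60649806e+02]
```

```bash
cat > t.py <<'E'
import sys,numpy as np
# t.py psi x y z yaw  x' y' z' yaw' ... : rows from the commanded pose
a=np.array(sys.argv[1:],float).reshape(-1,4);x0,p0=a[0,:3],a[0,3];p=np.radians(p0)
T=np.array([[np.cos(p),np.sin(p),0],[np.sin(p),-np.cos(p),0],[0,0,-1]])
for r in a[1:]: print(np.round((r[:3]-x0)@T/.2,3).tolist(),round(-np.radians(r[3]-p0)/1.5,3))
E
python3 t.py .215 .613 .195 160.65  .5 .2 .2 130  .577 -.247 .15 105.5
```

```text
[-2.029, -1.476, -0.025] 0.357
[-3.133, -3.457, 0.225] 0.642
```

Call:
step_arm(delta_pos=[[-0.3,-0.22,0],[-0.6,-0.44,0],[-1,-0.74,0],[-1,-0.74,0],[-1,-0.74,0]], rot=[[0,0,0],[0,0,0],[0,0,0],[0,0,0],[0,0,0]], gripper=[0,0,0,0,0])

```text
time_s: 0.92
tool_pos: [0.3596, 0.4022, 0.1953]
tool_rot: [-180.0, 0.1, 160.1]
force: [-0.1, 0.4, -0.6]
grip_width: 0.0471
grasp_force: 0.0
```

Call:
step_arm(delta_pos=[[-0.3,-0.22,0],[-0.6,-0.44,0],[-1,-0.74,0],[-1,-0.74,0],[-1,-0.74,0]], rot=[[0,0,0],[0,0,0],[0,0,0],[0,0,0],[0,0,0]], gripper=[0,0,0,0,0])

```text
time_s: 1.55
tool_pos: [0.4974, 0.1966, 0.195]
tool_rot: [-180.0, 0.1, 160.1]
force: [0.4, 0.3, 0.4]
grip_width: 0.0434
grasp_force: 0.0
```

Call:
step_arm(delta_pos=[[-0.18,-0.33,0],[-0.36,-0.66,0],[-0.56,-0.99,0],[-0.56,-0.99,0],[-0.56,-0.99,0]], rot=[[0,0,0],[0,0,0],[0,0,0],[0,0,0],[0,0,0]], gripper=[0,0,0,0,0])

```text
time_s: 2.17
tool_pos: [0.5352, -0.0247, 0.195]
tool_rot: [-180.0, 0.0, 160.4]
force: [-0.7, 1.2, 0.4]
grip_width: 0.043
grasp_force: 0.0
```

Call:
step_arm(delta_pos=[[-0.18,-0.33,0],[-0.36,-0.66,0],[-0.57,-0.987,0.1],[-0.573,-0.987,0.2],[-0.573,-0.987,0.225],[-0.573,-0.987,0.225],[-0.573,-0.987,0.225],[-0.573,-0.987,0.225],[-0.573,-0.987,0.225]], rot=[[0,0,0.1],[0,0,0.2],[0,0,0.35],[0,0,0.5],[0,0,0.642],[0,0,0.642],[0,0,0.642],[0,0,0.642],[0,0,0.642]], gripper=[0,0,0,0,0,0,0,0,0])

```text
time_s: 3.3
tool_pos: [0.5779, -0.2458, 0.1499]
tool_rot: [180.0, -0.0, 105.6]
force: [0.2, -0.2, -0.3]
grip_width: 0.0436
grasp_force: 0.0
```

Call:
step_arm(delta_pos=[[0,0,0.2],[0,0,0.4],[0,0,0.5],[0,0,0.52],[0,0,0.52]], rot=[[0,0,0],[0,0,0],[0,0,0],[0,0,0],[0,0,0]], gripper=[0,0,0,0,0], squeeze=15)

```text
time_s: 3.92
tool_pos: [0.5783, -0.2471, 0.0469]
tool_rot: [179.9, 0.1, 105.5]
force: [0.7, 1.0, 0.8]
grip_width: 0.0434
grasp_force: 0.0
```

Call:
step_arm(delta_pos=[[0,0,0],[0,0,0],[0,0,0],[0,0,0],[0,0,0],[0,0,0]], rot=[[0,0,0],[0,0,0],[0,0,0],[0,0,0],[0,0,0],[0,0,0]], gripper=[-0.5,-0.7,-1,-1,-1,-1], squeeze=15)

```text
time_s: 4.68
tool_pos: [0.5775, -0.2468, 0.046]
tool_rot: [180.0, -0.0, 105.5]
force: [-1.2, 0.7, 2.6]
grip_width: 0.0137
grasp_force: 15.0
```

Call:
step_arm(delta_pos=[[0,0,-0.1],[0,0,-0.3],[0,0,-0.5],[0,0,-0.52],[0,0,-0.52]], rot=[[0,0,0],[0,0,0],[0,0,0],[0,0,0],[0,0,0]], gripper=[-1,-1,-1,-1,-1])

```text
time_s: 5.3
tool_pos: [0.5775, -0.2465, 0.15]
tool_rot: [180.0, -0.0, 105.5]
force: [-1.4, -0.1, -2.3]
grip_width: 0.0129
grasp_force: 15.0
```

```bash
python3 - <<'E'
from h import *
import subprocess
c=cam('top');s=cam('scene')
A=cv2.resize(c['img'][160:280,330:450],(400,400),interpolation=2);B=cv2.resize(s['img'][150:280,120:250],(400,400),interpolation=2)
cv2.imwrite('pics/lift.png',np.hstack([A,B])[:,:,::-1])
# stand: home grip in world; leaf yaw 13
t=np.radians(13);O=np.array([.5819,.2000]);ex=np.array([np.cos(t),np.sin(t)])
for d in (-12,-18,-28):print(d,O+ex*(d-72)/1000)
E
```

```text
-12 [0.50005291 0.18110411]
-18 [0.49420669 0.17975441]
-28 [0.48446299 0.17750489]
```

View pics/lift.png

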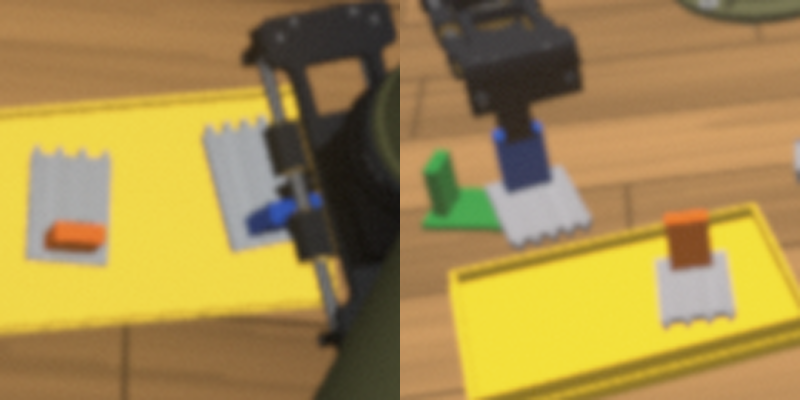

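The leaf is held level. Its blue handle is in the pads and the orange leaf is undisturbed. Next I carry it to the stand.

```bash
python3 t.py .577 -.247 .150 105.5  .546 -.105 .15 105.5 .515 .036 .15 105.5 .4845 .1775 .11 103; python3 t.py .515 .036 .15 105.5 .4845 .1775 .11 103
```

```text
[0.726, 0.04, 0.0] -0.0
[1.446, 0.079, 0.0] -0.0
[2.169, 0.122, 0.2] 0.029
[0.723, 0.042, 0.2] 0.029
```

Call:
step_arm(delta_pos=[[0.2,0.01,0],[0.45,0.025,0],[0.726,0.04,0]], rot=[[0,0,0],[0,0,0],[0,0,0]], gripper=[-1,-1,-1])

```text
time_s: 5.78
tool_pos: [0.5451, -0.1035, 0.1482]
tool_rot: [-179.9, -0.0, 105.4]
force: [-0.5, 0.0, -0.9]
grip_width: 0.0132
grasp_force: 15.0
```

Call:
step_arm(delta_pos=[[0.24,0.01,0],[0.48,0.025,0],[0.72,0.04,0]], rot=[[0,0,0],[0,0,0],[0,0,0]], gripper=[-1,-1,-1])

```text
time_s: 6.15
tool_pos: [0.5143, 0.0378, 0.1486]
tool_rot: [-179.9, -0.0, 105.5]
force: [1.0, 0.6, -1.4]
grip_width: 0.0136
grasp_force: 15.0
```

Call:
step_arm(delta_pos=[[0.24,0.015,0],[0.48,0.03,0],[0.65,0.04,0.1],[0.723,0.042,0.2],[0.723,0.042,0.25],[0.723,0.042,0.25]], rot=[[0,0,0.01],[0,0,0.02],[0,0,0.029],[0,0,0.029],[0,0,0.029],[0,0,0.029]], gripper=[-1,-1,-1,-1,-1,-1])

```text
time_s: 6.9
tool_pos: [0.4847, 0.1763, 0.0986]
tool_rot: [-179.9, 0.1, 102.9]
force: [1.3, -1.6, -1.3]
grip_width: 0.0129
grasp_force: 15.0
```

```bash
python3 - <<'E'
from h import *
c=cam('top');s=cam('scene')
A=cv2.resize(c['img'][190:280,165:265],(400,360),interpolation=2);B=cv2.resize(s['img'][160:250,285:385],(400,360),interpolation=2)
cv2.imwrite('pics/st1.png',np.hstack([A,B])[:,:,::-1])
o=env.get_obs();print(o['tool_pos'],o['tool_rot'],o['force'],o['wrist_torque'])
E
```

```text
[0.48599575 0.17664818 0.10014016] [1.79969869e+02 1.53188321e-02 1.02858917e+02] [ 0.08340353  0.61280575 -1.33890829] [-0.09117974 -0.00930422 -0.04750087]
```

View pics/st1.png

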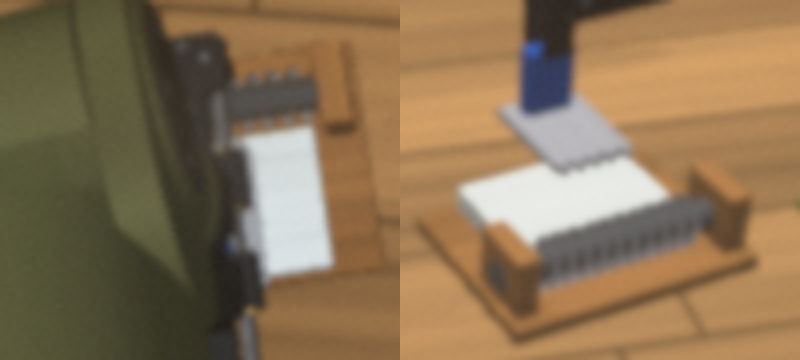

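The scene view shows the leaf level over the rest plate with its teeth towards the spindle, at about (590,165) in the crop. I lower it gently.

Call:
step_arm(delta_pos=[[0,0,0.1],[0,0,0.18],[0,0,0.21],[0,0,0.215],[0,0,0.22],[0,0,0.22]], rot=[[0,0,0],[0,0,0],[0,0,0],[0,0,0],[0,0,0],[0,0,0]], gripper=[-1,-1,-1,-1,-1,-1])

```text
time_s: 7.75
tool_pos: [0.4857, 0.1781, 0.0562]
tool_rot: [180.0, -0.0, 103.0]
force: [-0.2, 0.0, -1.4]
grip_width: 0.0133
grasp_force: 15.0
```

Call:
step_arm(delta_pos=[[0,0,0.003],[0,0,0.005],[0,0,0.005]], rot=[[0,0,0],[0,0,0],[0,0,0]], gripper=[-1,-1,-1])

```text
time_s: 8.12
tool_pos: [0.4854, 0.178, 0.055]
tool_rot: [180.0, -0.0, 103.0]
force: [-1.2, -0.1, 1.3]
grip_width: 0.0133
grasp_force: 15.0
```

Call:
step_arm(delta_pos=[[0,0.01,0],[0,0.02,0],[0,0.03,0],[0,0.035,0],[0,0.035,0]], rot=[[0,0,0],[0,0,0],[0,0,0],[0,0,0],[0,0,0]], gripper=[-1,-1,-1,-1,-1])

```text
time_s: 8.75
tool_pos: [0.492, 0.1795, 0.0549]
tool_rot: [-180.0, -0.0, 103.0]
force: [-4.5, -0.6, 5.4]
grip_width: 0.0132
grasp_force: 15.0
```

Call:
step_arm(delta_pos=[[0,0.005,0],[0,0.01,0],[0,0.01,0]], rot=[[0,0,0],[0,0,0],[0,0,0]], gripper=[-1,-1,-1])

```text
time_s: 9.12
tool_pos: [0.4939, 0.1799, 0.0549]
tool_rot: [-180.0, -0.0, 103.0]
force: [-4.3, -1.1, 4.8]
grip_width: 0.0131
grasp_force: 15.0
```

```bash
cat > st.py <<'E'
from h import *
t=np.radians(13);o=env.get_obs();p=o['tool_pos']-np.array([.5819,.2,0]);ex=np.array([np.cos(t),np.sin(t),0]);ey=np.array([-np.sin(t),np.cos(t),0]);f=o['force']
print('tip x %.1f y %.1f z %.1f'%(p@ex*1e3+72,p@ey*1e3,p[2]*1e3),'F',round(f@ex,1),round(f@ey,1),round(f[2],1),'rot',np.round(o['tool_rot'],1),'tq',np.round(o['wrist_torque'],2),o['time_s'])
E
python3 st.py
```

```text
tip x -18.2 y 0.2 z 54.9 F -4.4 -0.1 4.8 rot [-180.   -0.  103.] tq [-0.3   1.01 -0.02] 9.125
```

Call:
step_arm(delta_pos=[[0,0,-0.002],[0,0,-0.002],[0,0,-0.002]], rot=[[0,0,0],[0,0,0],[0,0,0]], gripper=[-1,-1,-1])

```text
time_s: 9.5
tool_pos: [0.4945, 0.1799, 0.055]
tool_rot: [180.0, 0.0, 103.0]
force: [0.1, -0.2, -1.0]
grip_width: 0.0134
grasp_force: 15.0
```

Call:
step_arm(delta_pos=[[0,0.005,0],[0,0.01,0],[0,0.01,0]], rot=[[0,0,0],[0,0,0],[0,0,0]], gripper=[-1,-1,-1])

```text
time_s: 9.88
tool_pos: [0.4962, 0.1804, 0.0552]
tool_rot: [180.0, -0.0, 103.0]
force: [0.2, 1.0, -1.2]
grip_width: 0.0133
grasp_force: 15.0
```

```bash
python3 st.py
```

```text
tip x -15.9 y 0.2 z 55.2 F 0.5 0.9 -1.2 rot [180.  -0. 103.] tq [-0.1   0.09 -0.05] 9.875
```

Call:
step_arm(delta_pos=[[0,0.005,0],[0,0.005,0],[0,0.005,0]], rot=[[0,0,0],[0,0,0],[0,0,0]], gripper=[-1,-1,-1])

```text
time_s: 10.25
tool_pos: [0.4971, 0.1807, 0.0552]
tool_rot: [180.0, -0.0, 103.0]
force: [-0.6, 0.5, -1.2]
grip_width: 0.0136
grasp_force: 15.0
```

Call:
step_arm(delta_pos=[[0,0.005,0],[0,0.005,0],[0,0.005,0]], rot=[[0,0,0],[0,0,0],[0,0,0]], gripper=[-1,-1,-1])

```text
time_s: 10.62
tool_pos: [0.498, 0.1809, 0.0552]
tool_rot: [180.0, -0.0, 103.0]
force: [-0.5, 0.9, -1.7]
grip_width: 0.0133
grasp_force: 15.0
```

```bash
python3 st.py
```

```text
tip x -14.0 y 0.2 z 55.2 F -0.2 1.0 -1.7 rot [180.  -0. 103.] tq [-0.    0.13  0.  ] 10.625
```

Call:
step_arm(delta_pos=[[0,0.005,0],[0,0.005,0],[0,0.005,0]], rot=[[0,0,0],[0,0,0],[0,0,0]], gripper=[-1,-1,-1])

```text
time_s: 11.0
tool_pos: [0.499, 0.1811, 0.0552]
tool_rot: [180.0, -0.0, 103.0]
force: [-1.1, 0.9, -1.3]
grip_width: 0.0135
grasp_force: 15.0
```

Call:
step_arm(delta_pos=[[0,0.005,0],[0,0.005,0],[0,0.005,0]], rot=[[0,0,0],[0,0,0],[0,0,0]], gripper=[-1,-1,-1])

```text
time_s: 11.38
tool_pos: [0.5, 0.1813, 0.0552]
tool_rot: [180.0, -0.0, 103.0]
force: [-1.3, 0.5, -0.0]
grip_width: 0.0131
grasp_force: 15.0
```

```bash
python3 st.py
```

```text
tip x -12.0 y 0.2 z 55.2 F -1.1 0.8 -0.0 rot [180.  -0. 103.] tq [0.02 0.23 0.04] 11.375
```

Call:
step_arm(delta_pos=[[0,0.0025,0],[0,0.005,0],[0,0.005,0]], rot=[[0,0,0],[0,0,0],[0,0,0]], gripper=[-1,-1,-1])

```text
time_s: 11.75
tool_pos: [0.5009, 0.1815, 0.0552]
tool_rot: [180.0, -0.0, 103.0]
force: [-1.2, -0.5, 0.8]
grip_width: 0.0132
grasp_force: 15.0
```

```bash
python3 - <<'E'
from h import *
s=cam('scene')
cv2.imwrite('pics/st2.png',cv2.resize(s['img'][180:240,290:375],(765,540),interpolation=2)[:,:,::-1])
E
python3 st.py
```

```text
tip x -11.1 y 0.2 z 55.2 F -1.6 1.1 -0.7 rot [-180.   -0.  103.] tq [0.07 0.37 0.03] 11.8
```

View pics/st2.png

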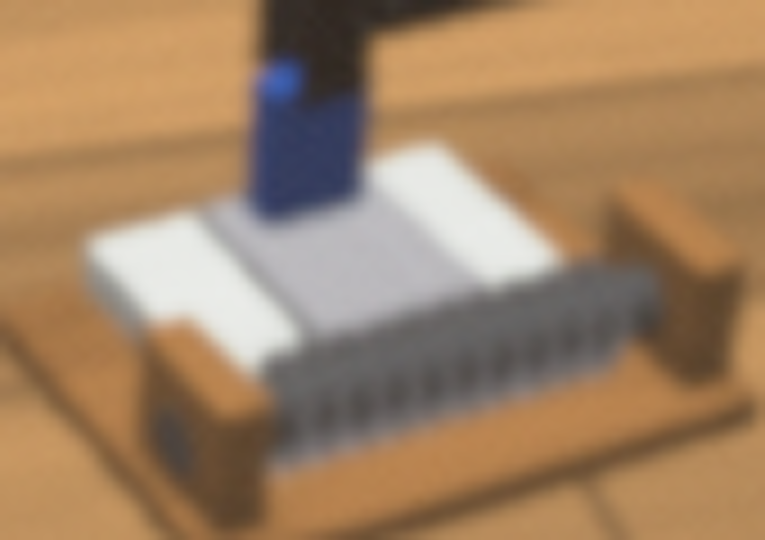

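Call:
step_arm(delta_pos=[[0,0.003,0],[0,0.005,0],[0,0.005,0]], rot=[[0,0,0],[0,0,0],[0,0,0]], gripper=[-1,-1,-1])

```text
time_s: 12.18
tool_pos: [0.5018, 0.1817, 0.0552]
tool_rot: [-180.0, -0.0, 103.0]
force: [-1.8, 1.3, 0.1]
grip_width: 0.0137
grasp_force: 15.0
```

```bash
python3 st.py
```

```text
tip x -10.2 y 0.2 z 55.2 F -1.4 1.7 0.1 rot [-180.   -0.  103.] tq [-0.04  0.61  0.06] 12.175
```

Call:
step_arm(delta_pos=[[0,-0.005,0],[0.005,-0.005,0],[0.01,-0.005,0],[0.01,-0.005,0]], rot=[[0,0,0],[0,0,0],[0,0,0],[0,0,0]], gripper=[-1,-1,-1,-1])

```text
time_s: 12.68
tool_pos: [0.5005, 0.1834, 0.0551]
tool_rot: [180.0, 0.0, 103.0]
force: [0.2, -0.5, -0.6]
grip_width: 0.0132
grasp_force: 15.0
```

```bash
python3 st.py
```

```text
tip x -11.0 y 2.2 z 55.1 F 0.1 -0.6 -0.6 rot [180.   0. 103.] tq [-0.07 -0.01  0.05] 12.675
```

Call:
step_arm(delta_pos=[[0.005,0,0],[0.005,0,0],[0.005,0,0]], rot=[[0,0,0],[0,0,0],[0,0,0]], gripper=[-1,-1,-1])

```text
time_s: 13.05
tool_pos: [0.5003, 0.1843, 0.0552]
tool_rot: [180.0, 0.0, 103.0]
force: [-0.6, -0.4, -1.0]
grip_width: 0.0132
grasp_force: 15.0
```

```bash
python3 st.py
```

```text
tip x -11.1 y 3.1 z 55.2 F -0.6 -0.3 -1.0 rot [180.   0. 103.] tq [-0.17  0.08  0.  ] 13.05
```

Call:
step_arm(delta_pos=[[0.005,0,0],[0.01,0,0],[0.01,0,0]], rot=[[0,0,0],[0,0,0],[0,0,0]], gripper=[-1,-1,-1])

```text
time_s: 13.42
tool_pos: [0.4999, 0.1855, 0.0554]
tool_rot: [-180.0, 0.0, 102.9]
force: [-1.5, -2.7, 2.9]
grip_width: 0.0136
grasp_force: 15.0
```

```bash
python3 st.py
```

```text
tip x -11.1 y 4.3 z 55.4 F -2.1 -2.3 2.9 rot [-180.     0.   102.9] tq [-0.99  0.25 -0.07] 13.425
```

A wall was felt on the +y side, so the teeth are in a gap. I return to the gap's centre and press on.

Call:
step_arm(delta_pos=[[-0.008,0,0],[-0.0165,0,0],[-0.0165,0,0],[-0.0165,0,0]], rot=[[0,0,0],[0,0,0],[0,0,0],[0,0,0]], gripper=[-1,-1,-1,-1])

```text
time_s: 13.92
tool_pos: [0.5005, 0.1836, 0.0551]
tool_rot: [180.0, -0.0, 103.0]
force: [-0.5, -0.2, -1.6]
grip_width: 0.0133
grasp_force: 15.0
```

```bash
python3 st.py
```

```text
tip x -11.0 y 2.3 z 55.1 F -0.5 -0.1 -1.6 rot [180.  -0. 103.] tq [-0.04  0.    0.02] 13.925
```

Call:
step_arm(delta_pos=[[0,0.005,0],[0,0.01,0],[0,0.01,0]], rot=[[0,0,0],[0,0,0],[0,0,0]], gripper=[-1,-1,-1])

```text
time_s: 14.3
tool_pos: [0.5013, 0.1835, 0.0551]
tool_rot: [-179.9, -0.0, 103.0]
force: [-5.2, -0.9, 4.7]
grip_width: 0.0135
grasp_force: 15.0
```

```bash
python3 st.py
```

```text
tip x -10.2 y 2.1 z 55.1 F -5.2 0.3 4.7 rot [-179.9   -0.   103. ] tq [-0.33  1.25  0.  ] 14.3
```

Stopped hard at home depth with no yaw moment, so the contact is square. I hold this light press for over a second.

Call:
step_arm(delta_pos=[[0,0,0],[0,0,0],[0,0,0],[0,0,0],[0,0,0],[0,0,0],[0,0,0],[0,0,0],[0,0,0],[0,0,0],[0,0,0]], rot=[[0,0,0],[0,0,0],[0,0,0],[0,0,0],[0,0,0],[0,0,0],[0,0,0],[0,0,0],[0,0,0],[0,0,0],[0,0,0]], gripper=[-1,-1,-1,-1,-1,-1,-1,-1,-1,-1,-1])

```text
time_s: 15.68
tool_pos: [0.5014, 0.1835, 0.0551]
tool_rot: [-179.9, -0.0, 103.0]
force: [-6.1, -0.5, 3.3]
grip_width: 0.0135
grasp_force: 15.0
```

```bash
python3 st.py; python3 - <<'E'
from h import *
s=cam('scene')
cv2.imwrite('pics/st3.png',cv2.resize(s['img'][180:240,290:375],(765,540),interpolation=2)[:,:,::-1])
E
```

```text
tip x -10.2 y 2.1 z 55.1 F -6.0 0.8 3.3 rot [-179.9   -0.   103. ] tq [-0.3   1.28  0.05] 15.675
```

View pics/st3.png

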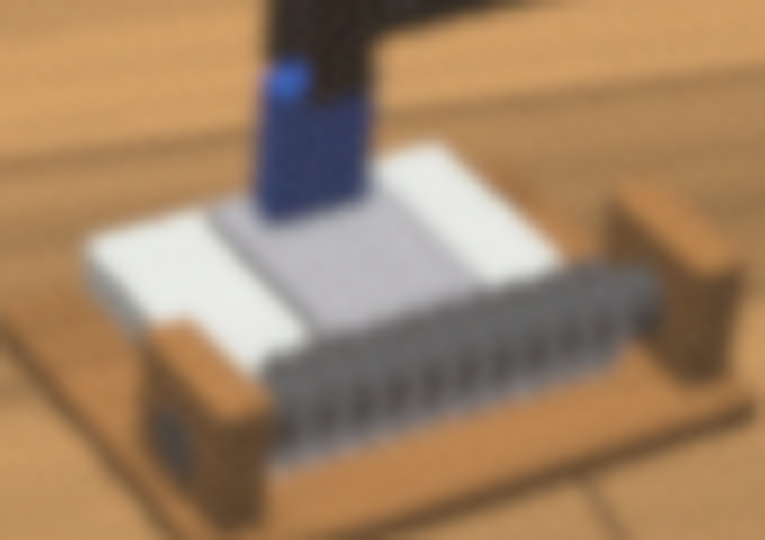

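The view shows the leaf flat and parallel to the rest edges, its back-left corner at about (207,207) in the crop. I check the depth from that corner against the rest's back edge.

```bash
python3 - <<'E'
from h import *
s=cam('scene');t=np.radians(13);ex=np.array([np.cos(t),np.sin(t)]);ey=np.array([-ex[1],ex[0]])
for n,u,v,z in [('leaf back -y',207,207,.035),('leaf +y edge low',482,288,.035),('leaf -y edge at thread',315,335,.035),('rest back -y',86,245,.029),('rest back +y',437,143,.029)]:
    p=(onz(s,290+u/9-.5,180+v/9-.5,z)[:2]-[.5819,.2])*1e3;print(n,p@ex,p@ey)
E
python3 st.py
```

```text
leaf back -y -97.07595649341266 -26.98267930740799
leaf +y edge low -22.402132128762137 27.02497796531249
leaf -y edge at thread -23.234526907875704 -30.92647824815663
rest back -y -102.4993234158874 -66.6844059417877
rest back +y -105.10701918738563 62.69335145410422
tip x -10.2 y 2.1 z 55.1 F -5.9 -0.8 4.4 rot [-179.9   -0.   103. ] tq [-0.36  1.21  0.05] 15.775
```

Camera puts the back edge at -97 mm (home is -98, on the crests -104), so it is home. I relax the preload, then open and lift away.

Call:
step_arm(delta_pos=[[0,-0.003,0],[0,-0.004,0],[0,-0.004,0]], rot=[[0,0,0],[0,0,0],[0,0,0]], gripper=[-1,-1,-1], squeeze=5)

```text
time_s: 16.15
tool_pos: [0.5015, 0.1834, 0.0551]
tool_rot: [-180.0, -0.0, 103.0]
force: [-3.8, -0.8, 2.5]
grip_width: 0.0137
grasp_force: 5.0
```

```bash
python3 st.py
```

```text
tip x -10.1 y 2.0 z 55.1 F -3.9 0.0 2.5 rot [-180.   -0.  103.] tq [-0.26  1.04 -0.02] 16.15
```

Call:
step_arm(delta_pos=[[0,-0.001,0],[0,-0.002,0],[0,-0.002,0]], rot=[[0,0,0],[0,0,0],[0,0,0]], gripper=[-1,-1,-1])

```text
time_s: 16.52
tool_pos: [0.5015, 0.1834, 0.0552]
tool_rot: [180.0, -0.0, 103.0]
force: [-3.3, -0.5, 1.6]
grip_width: 0.0137
grasp_force: 5.0
```

Call:
step_arm(delta_pos=[[0,0,0],[0,0,0],[0,0,0],[0,0,0],[0,0,0]], rot=[[0,0,0],[0,0,0],[0,0,0],[0,0,0],[0,0,0]], gripper=[-0.6,-0.5,-0.4,-0.3,-0.3])

```text
time_s: 17.15
tool_pos: [0.5015, 0.1834, 0.0552]
tool_rot: [180.0, -0.0, 103.0]
force: [-1.0, -0.6, -0.0]
grip_width: 0.0298
grasp_force: 0.0
```

Call:
step_arm(delta_pos=[[0,0,-0.05],[0,0,-0.15],[0,0,-0.3],[0,0,-0.5],[0,0,-0.7],[0,0,-0.7]], rot=[[0,0,0],[0,0,0],[0,0,0],[0,0,0],[0,0,0],[0,0,0]], gripper=[-0.3,-0.3,-0.3,-0.3,-0.3,-0.3])

```text
time_s: 17.9
tool_pos: [0.5037, 0.1842, 0.1995]
tool_rot: [179.6, -0.1, 103.0]
force: [-0.2, 0.1, -0.2]
grip_width: 0.0302
grasp_force: 0.0
```

Call:
step_arm(delta_pos=[[-0.3,0,0],[-0.6,0,0],[-0.9,0,0],[-1,0,0],[-1,0,0]], rot=[[0,0,0],[0,0,0],[0,0,0],[0,0,0],[0,0,0]], gripper=[-0.3,-0.3,-0.3,-0.3,-0.3])

```text
time_s: 18.52
tool_pos: [0.5459, -0.0137, 0.1948]
tool_rot: [-180.0, 0.0, 102.7]
force: [-0.2, 1.6, -0.1]
grip_width: 0.0306
grasp_force: 0.0
```

```bash
python3 - <<'E'
from h import *
c=cam('top');s=cam('scene')
A=cv2.resize(c['img'][190:280,175:265],(400,400),interpolation=2);B=cv2.resize(s['img'][175:245,295:365],(400,400),interpolation=2)
cv2.imwrite('pics/fin.png',np.hstack([A,B])[:,:,::-1])
E
```

```text
(no output)
```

View pics/fin.png

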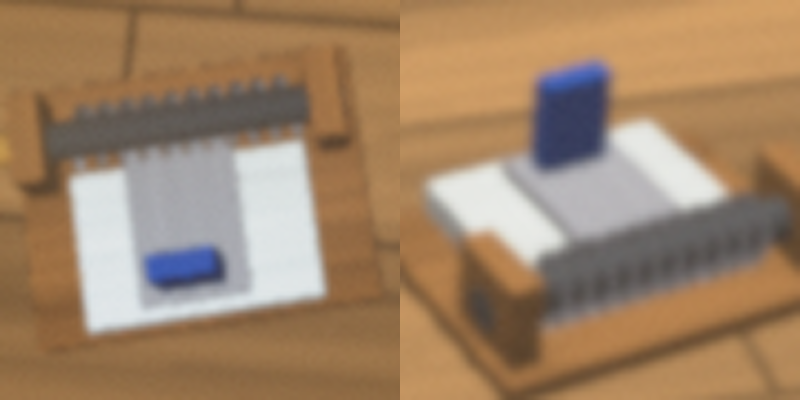

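The final view shows the leaf flat and parallel to the rest plate's edges. Its teeth lie between the ridges at about (125–235,150), and the gripper is clear. One numeric check of depth and angle before handing in.

```bash
python3 - <<'E'
from h import *
c=cam('top');t=np.radians(13);ex=np.array([np.cos(t),np.sin(t)]);ey=np.array([-ex[1],ex[0]]);k=90/400
for n,u,v,z in [('back+y',142,308,.035),('back-y',250,292,.035),('front+y',125,160,.035),('front-y',233,148,.035),('rest+y back',90,332,.029),('rest -y back',325,296,.029)]:
    p=(onz(c,175+u*k-.5,190+v*k-.5,z)[:2]-[.5819,.2])*1e3;print(n,p@ex,p@ey)
E
```

```text
back+y -97.0132736091922 32.42023124018529
back-y -97.33692875618573 -25.83440356898993
front+y -15.706302714832464 32.0532733240532
front-y -18.06953643847304 -26.912404354898037
rest+y back -104.82953907569278 62.424800050887995
rest -y back -104.9422843337132 -65.01028200479224
```

Home (-97 against -98 mm), square, and 3 mm from the middle. I hand it in.

```bash
python3 -c "
from cell import env
print(env.sign_off())"
```

```text
the job is handed in; nothing more can be done
None
```

The blue-handled leaf is seated fully home and square, about 3 mm from the spindle's middle. I held it pressed at about 6 N for over a second, released it with the arm clear, and handed the job in at about 19 s; no verdict was returned.

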